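# Clip the wide fused-glass panel into the storage rack

## Robot

A 6-joint arm with a two-finger parallel gripper is mounted at the origin on the work surface. World frame = base frame: x ahead of the robot, y to its left, z up, the work surface at z = 0. Lengths are in mm, angles in rad, forces in N, time in s.
With the tool pointing down it reaches from about 275 to 825 mm from the base axis. Payload 5.2 kg.
Tool frame: the origin (TCP) lies where the fingers leave the gripper's body, on its centre line; the fingertips stand 84 mm ahead of it and the grasp point (between the pads) lies 65 mm ahead of it; z points along the fingers, y is the line along which they close (so a half turn about z gives the same grasp; the last joint's range is limited). The gripper opens to 93 mm and grips with 3 to 60 N. Pads are 15 mm wide; open, the fingers measure 128 mm over their backs; the gripper's body (75 mm by 188 mm) begins 65 mm behind the grasp point.
Start: joints at [-1.416, 0.259, 1.535, -0, 1.348, -0.203], TCP at [192.639, -515.166, 302.753] pointing down, gripper open.
Joint ranges: [-3.14, 3.14], [-0.91, 2.08], [0.19, 2.58], [-1.22, 4.36], [0.22, 2.71], [-3.12, 3.12]. Speed limits (rad/s): [2.57, 2.57, 3.14, 3.14, 3.14, 3.14].

## Interface

Orientations are given as a unit quaternion [w, x, y, z].
In Python, from station import arm gives the robot as it stands.
- The arm moves only by the tool apply_moves, never from a script. Its argument "targets" is a list of rows, each a list of 3 entries, a list of its own where there are three numbers: the shift along the tool's x, y, z in mm, then the turn about the tool's z in degrees, then the opening, from -1 (shut) to 1 (fully open), so that 0 is half open. A call has 1 to 8 rows; each row shifts and turns the commanded pose from where the row before left it, along the tool's axes as they then stand; what a row does not reach is not made up. A row lasts 1/8 s, in which the tool goes at most 62.5 mm and 10.7 degrees, less where a joint would pass 70% of its speed; a pose out of reach is approached as far as the arm can. A call is refused whole if a number of a shift passes 62.5 or a number of a turn 10.7, either way. A call with a gripper value outside its range is refused whole. The fingers move at their own pace and stop on an object; "grip_force" is the grip in N (left out, the last holds). Time passes only in rows, so rows that do not move let the fingers close. It gives the time, the measured TCP pose, the force, the opening and the grip force at its end, in the units of the state.
- arm.read_state(): the state, without advancing time (a new reading comes with each control period).
- arm.capture(name): name is "scene" or "top"; returns a dict with "img" (420x560x3 uint8, blue, green, red), "depth" (420x560 float32, mm along the optical axis (not along the pixel's ray), 0 where there is no reading), "mtx" (3x3 intrinsics, pixels), "eye" and "rotation" of the camera in the world. Camera axes: x right, y down, z forward; pixel columns grow to the right and rows downward; lengths in mm; the calibration is good to about 2 mm. A picture is of the moment at which its call begins.
- arm.sign_off(): hands the job in; it is judged then, once.
Trained networks look in a picture, given as the dict that the camera call returned (one of the last four; its "shot" number tells which), for a name from the list of things; names that differ only in an ending like _2 or _b are one class to them, and where a whole thing is asked for, a point or a joint stands for the part that bears it (a point fixed in the world has none). Each returns a list of dicts, best first, with "confidence" (0 to 1); they miss things now and then, are a little off and sometimes report something else, mostly with a low value. They report only what shows in the picture. A call takes as long as a camera call. They do not tell look-alikes from the thing itself.
- arm.spot_in(picture, name): "position" ([column, row] in pixels, amid what is visible of it).
- arm.trace(picture, name): "pixels" (420x560 bool, what is visible of it) and "position" ([column, row] in pixels, amid what is visible of it).
- arm.tip_of(picture, name): "position" ([column, row] in pixels: a listed point, or the origin of a listed thing).
The state is a dict: "clock": time; "joint_positions": joint angles; "joint_vel": joint speeds; "tau": joint torques, N m; "tool_pos": TCP position; "ee_rot": TCP orientation; "wrist_force": force on the tool from outside, world axes, zero at the start; "torque": the same for the moment, N m; "width": finger opening in mm; "gripper_force": force on a finger pad.
Only numpy, scipy, OpenCV 4.12 (cv2) and the standard library are available. Lean on these libraries where they do the work, as an engineer would, in place of code of your own. Each camera call takes 0.05 s, during which the arm holds its last target. There are 200 camera calls.

## Task

Two finished fused-glass panels stand in grooved wooden blocks on the studio bench. Lift out the wider one, hold it over the empty slot of the clip rack and push it straight down between the spring clips until it is fully home on the slot floor, keeping hold of it until it is down, then let go. Leave the narrower panel standing where it is.

Things in the scene. Friction and masses are not known exactly. Their poses are not given: they have to be found in the camera images.
- wide_mid (a point): Centre of the wider loose glass panel: 130 mm wide (its y axis) x 9 mm thick (x) x 130 mm tall (z up), about 0.35 kg, pale blue-green with shards on both faces. It starts upright in the 12 mm wide groove of one of two fixed wooden blocks (160 x 70 mm, 47 mm high, groove floor 12 mm above the bench); its upper 95 mm stand free to be pinched from above across the thickness.
- narrow_mid (a point): Centre of the narrower loose panel, a bystander to leave alone: 85 mm wide (y) x 9 mm thick (x) x 130 mm tall, same glass, upright in the other wooden block, 160 to 270 mm from the wider panel.
- slot (a point): Centre of the empty slot's floor; y along the slot, x across, z up. Seated, a panel's lower edge is on this floor (centre 65 mm up), width along y. Clips at y = -35 and 35 mm, 53 mm high: a flared mouth 37 mm wide leads to sprung jaws 5 mm apart, 10 to 30 mm up; each side yields 16 mm, 300 N/m from 5.4 N. Clip friction holds a panel up: push with up to 25 N. End posts 33 mm high, 156 mm apart.
- rack: Clip rack fixed to the bench: pale wooden base 210 (x) x 190 (y) x 12 mm; origin at the centre of its underside, z up. Two parallel slots along y with steel spring clips: the one at x = +50 mm (far from the robot) is empty; the one at x = -50 mm is already filled by a fixed 130 x 130 mm panel whose top is 142 mm above the bench.
There are look-alikes about, which are no part of the job. What is shaped like the part that bears wide_mid but orange or pink is not meant.

How it is judged:
By the outcome, as a careful person would: the job done as asked, in the order asked, and still so for the second after the job is handed in, with the robot touching nothing.
It also fails if it takes over 45 s, if anything falls off the work surface, if the arm or the gripper's body presses on something with over 40 N, if the wrist force passes 120 N, or if a joint passes its speed limit or range.

## Working session

There is one attempt and no reset: what is moved stays moved. The work goes in short steps, Python scripts to look and compute and a tool call to move; the robot and the scene stay as the last step left them, time stands still between calls to the robot, and variables do not carry over. Pictures are saved under pics/ and viewed, at most 10 in all, crops included, and the job is handed in when it is done.

Besides the shell and the picture viewer there is one more tool, called after "Call:" as a command line: name --argument value ..., lists and objects as JSON in quotes. apply_moves: Moves the arm, as the interface text tells. Its arguments: {"type":"object","properties":{"targets":{"type":"array","items":{"type":"array"}},"grip_force":{"type":"number"}},"required":["targets"]}

```bash
mkdir -p pics
cat > h.py <<'E'
import numpy as np, cv2
from station import arm
def cloud(p):
    K=p["mtx"];d=p["depth"].astype(float);v,u=np.mgrid[:420,:560]
    c=np.dstack([(u-K[0,2])/K[0,0]*d,(v-K[1,2])/K[1,1]*d,d])
    return c@np.array(p["rotation"]).T+np.array(p["eye"])
E
python3 - <<'E'
from h import *
s=arm.read_state();print(s)
ims=[]
for n in("scene","top"):
    p=arm.capture(n);X=cloud(p);ims.append(p["img"])
    print(n,p["eye"],p["mtx"][0])
    for k in("wide_mid","narrow_mid","rack"):
        for r in arm.trace(p,k):
            m=r["pixels"]&(p["depth"]>0)
            print(k,round(r["confidence"],2),np.round(r["position"]),m.sum(),np.round(np.percentile(X[m],[2,50,98],axis=0)).tolist() if m.sum() else "", p["img"][m].mean(0).round())
    for k in("slot","wide_mid","rack"):
        print(k,[(round(r["confidence"],2),np.round(r["position"],1)) for r in arm.tip_of(p,k)])
    np.savez(n+"0.npz",img=p["img"],X=X)
    cv2.imwrite(f"pics/{n}0.png",p["img"])
E
```

```text
{'clock': 0.0, 'joint_positions': array([-1.41581726e+00,  2.59324340e-01,  1.53611489e+00, -1.34369293e-05,
        1.34804959e+00, -2.02808904e-01]), 'joint_vel': array([ 1.58594439e-03,  2.90382675e-04,  6.63395167e-05,  1.01135223e-03,
       -5.15457967e-04, -1.14156463e-03]), 'tau': array([-9.44171079e-04, -4.37313116e+01, -2.84009564e+01,  7.20966747e-02,
        4.10463894e-02, -1.72822170e-04]), 'tool_pos': array([ 192.55810069, -514.73344173,  301.91488412]), 'ee_rot': array([-9.47966924e-04,  9.84040393e-01,  1.77942703e-01,  1.61219327e-05]), 'wrist_force': array([-0.8000628 , -0.46213001,  0.53893975]), 'torque': array([-0.02506079, -0.00416839, -0.0386399 ]), 'gripper_force': 0.0, 'width': 92.7628289923991}Traceback (most recent call last):
  File "<stdin>", line 5, in <module>
  File "h.py", line 6, in cloud
    return c@np.array(p["rotation"]).T+np.array(p["eye"])
           ~^~~~~~~~~~~~~~~~~~~~~~~~~~
ValueError: matmul: Input operand 1 has a mismatch in its core dimension 0, with gufunc signature (n?,k),(k,m?)->(n?,m?) (size 4 is different from 3)
```

```bash
cat > h.py <<'E'
import numpy as np, cv2
from scipy.spatial.transform import Rotation
from station import arm
def rot(p): return Rotation.from_quat(p["rotation"],scalar_first=True).as_matrix()
def cloud(p):
    K=p["mtx"];d=p["depth"].astype(float);v,u=np.mgrid[:420,:560]
    c=np.dstack([(u-K[0,2])/K[0,0]*d,(v-K[1,2])/K[1,1]*d,d])
    return c@rot(p).T+np.array(p["eye"])
E
cat > look.py <<'E'
from h import *
for n in("scene","top"):
    p=arm.capture(n);X=cloud(p)
    print(n,p["eye"],p["rotation"],p["mtx"][0])
    for k in("wide_mid","narrow_mid","rack"):
        for r in arm.trace(p,k):
            m=r["pixels"]&(p["depth"]>0)
            print(k,round(r["confidence"],2),np.round(r["position"]),m.sum(),np.round(np.percentile(X[m],[2,50,98],axis=0)).tolist() if m.sum() else "", p["img"][r["pixels"]].mean(0).round())
    for k in("slot","wide_mid","rack"):
        print(k,[(round(r["confidence"],2),np.round(r["position"],1)) for r in arm.tip_of(p,k)])
    np.savez(n+"0.npz",X=X,**p)
    cv2.imwrite(f"pics/{n}0.png",p["img"])
E
python3 look.py
```

```text
scene [941.59227003 554.35568607 590.89022243] [-0.15491698  0.29097767  0.84775534 -0.41550404] [380.31919643   0.         283.57391533]
wide_mid 0.89 [389. 231.] 3278 [[349.0, 177.0, -1.0], [388.0, 229.0, 70.0], [426.0, 278.0, 129.0]] [ 17.  46. 100.]
wide_mid 0.84 [295. 220.] 1386 [[525.0, 42.0, 43.0], [543.0, 114.0, 99.0], [556.0, 164.0, 142.0]] [68. 69. 52.]
wide_mid 0.83 [340. 190.] 2413 [[339.0, -1.0, -0.0], [364.0, 59.0, 72.0], [389.0, 115.0, 129.0]] [57. 50. 97.]
wide_mid 0.64 [248. 280.] 3358 [[630.0, 148.0, 4.0], [697.0, 155.0, 75.0], [756.0, 160.0, 129.0]] [54. 47. 92.]
wide_mid 0.62 [200. 215.] 3124 [[617.0, -132.0, -1.0], [680.0, -51.0, 69.0], [737.0, -30.0, 129.0]] [56. 50. 96.]
rack 0.94 [218. 170.] 3617 [[435.0, -363.0, 3.0], [508.0, -257.0, 21.0], [630.0, -176.0, 140.0]] [ 67.  90. 103.]
slot [(0.6, array([197.4, 176.5]))]
wide_mid [(0.94, array([338.5, 190.6])), (0.9, array([250.5, 281.1])), (0.88, array([388.4, 228.1])), (0.86, array([294.9, 224. ])), (0.74, array([200.6, 218.2]))]
rack [(0.88, array([212.6, 175.3]))]
top [ 456.87477086   19.28874774 1028.54251846
[... 317 characters left out ...]
.]
wide_mid 0.56 [224. 130.] 762 [[624.0, 144.0, 3.0], [683.0, 149.0, 100.0], [748.0, 158.0, 132.0]] [ 77.  76. 112.]
wide_mid 0.55 [317. 135.] 347 [[612.0, -75.0, -3.0], [665.0, -50.0, 129.0], [749.0, -30.0, 132.0]] [106. 103. 148.]
narrow_mid 0.92 [160. 196.] 422 [[543.0, 252.0, 17.0], [548.0, 288.0, 119.0], [563.0, 335.0, 144.0]] [84. 89. 81.]
rack 0.58 [417. 206.] 7744 [[425.0, -362.0, 7.0], [524.0, -270.0, 13.0], [626.0, -179.0, 141.0]] [ 91. 120. 139.]
slot [(0.55, array([161.2, 195.4]))]
wide_mid [(0.88, array([192. , 267.1])), (0.87, array([224.5, 132.8])), (0.76, array([267.8, 275.8])), (0.7, array([320.1, 135.4])), (0.62, array([249.9, 198. ]))]
rack [(0.76, array([412.8, 205.5]))]
```

View pics/scene0.png

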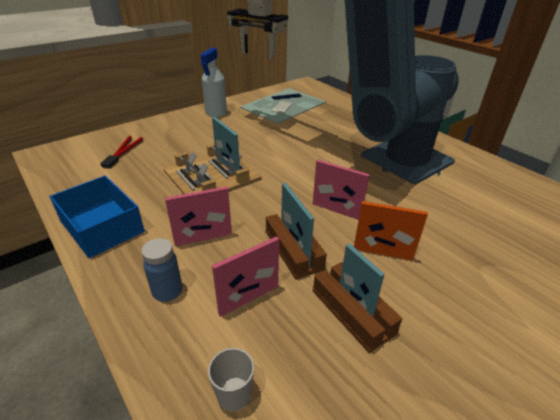

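View pics/top0.png

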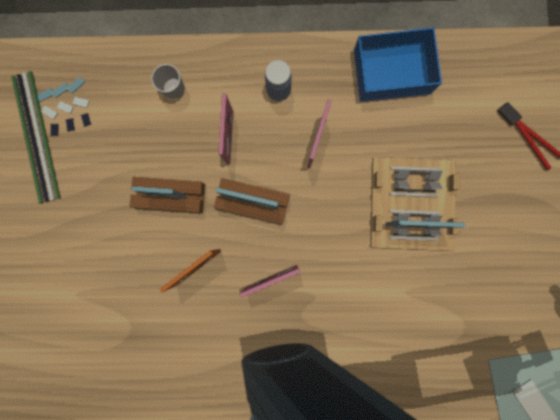

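The scene view shows two blue-green panels in brown blocks, at (297,222) and (362,282), with pink and orange look-alikes at (200,217), (248,277), (340,190) and (390,230). In the top view the blocks are at (250,200) and (165,193), and the rack is at (413,203) with its empty slot on the far side (row ~180).

Candidates for the wide panel, as top-view pixels:
- Blue-green in block: (250,197), the wider one, and (155,190), the narrower one.
- Panel fixed in the rack: (432,225).
- Pink: (225,130), (320,132) and (270,281).
- Orange: (190,270).

I choose (250,197).

```bash
cat > fit.py <<'E'
from h import *
from scipy import ndimage
def proj(z,n,uv): # rays to height z
    K=n["mtx"];R=rot(n);d=np.c_[(uv[:,0]-K[0,2])/K[0,0],(uv[:,1]-K[1,2])/K[1,1],np.ones(len(uv))]@R.T
    return n["eye"]+d*((z-n["eye"][2])/d[:,2])[:,None]
for n in("top","scene"):
    p=dict(np.load(n+"0.npz"));X=p["X"];im=p["img"].astype(int)
    blue=(im[...,0]>im[...,2]+5)
    for nm,b in(("wide",(480,600,25,190)),("narrow",(490,620,235,345)),("filled",(400,540,-400,-150))):
        m=blue&(X[...,0]>b[0])&(X[...,0]<b[1])&(X[...,1]>b[2])&(X[...,1]<b[3])&(X[...,2]>60)
        P=X[m]; zt=np.percentile(P[:,2],97)
        T=P[P[:,2]>zt-7][:,:2]; c=np.median(T,0); u=np.linalg.svd(T-c,full_matrices=False)[2][0]; u*=np.sign(u[1])
        s=(T-c)@u; w=(T-c)@np.array([u[1],-u[0]])
        a,bb=np.percentile(s,[.5,99.5])
        print(n,nm,len(T),"ztop",zt.round(1),"mid",(c+u*(a+bb)/2).round(1),"len",(bb-a).round(1),"thick",np.ptp(w).round(1),"yaw",np.degrees(np.arctan2(-u[0],u[1])).round(2))
    if n=="top":
        reg=(X[...,0]>380)&(X[...,0]<680)&(X[...,1]>-400)&(X[...,1]<-140)
        m=reg&(X[...,2]>7)&(X[...,2]<40); m=ndimage.binary_opening(m)
        r=cv2.minAreaRect(X[m][:,:2].astype(np.float32));print("base",r,"z",np.median(X[m][:,2]))
        for lo,hi in((25,42),(50,58),(58,75)):
            m=reg&(X[...,2]>lo)&(X[...,2]<hi);L,k=ndimage.label(m)
            print(lo,hi,[(int((L==i).sum()),X[L==i].mean(0).round().tolist()) for i in range(1,k+1) if (L==i).sum()>6])
        a=cv2.resize(p["img"][150:250,200:300],None,fx=4,fy=4);b=cv2.resize(p["img"][150:250,365:465],None,fx=4,fy=4)
        cv2.imwrite("pics/crop.png",np.hstack([a,b]))
E
python3 fit.py
```

```text
top wide 253 ztop 144.2 mid [533.4 100.8] len 125.2 thick 8.5 yaw -14.05
top narrow 160 ztop 144.8 mid [549.9 292.9] len 81.3 thick 8.4 yaw -5.17
top filled 270 ztop 144.3 mid [ 476.  -268.9] len 126.1 thick 9.0 yaw -3.02
base ((525.8504638671875, -272.4251403808594), (190.16738891601562, 210.0496063232422), 87.12972259521484) z 12.07615539938638
25 42 [(33, [577.0, -185.0, 35.0]), (43, [572.0, -354.0, 33.0]), (10, [580.0, -243.0, 32.0]), (19, [577.0, -309.0, 32.0]), (31, [479.0, -179.0, 34.0]), (11, [486.0, -349.0, 34.0]), (7, [479.0, -205.0, 33.0]), (8, [469.0, -293.0, 37.0]), (19, [461.0, -348.0, 33.0])]
50 58 [(35, [589.0, -240.0, 54.0]), (35, [586.0, -310.0, 54.0]), (24, [566.0, -238.0, 55.0]), (22, [563.0, -311.0, 54.0]), (30, [491.0, -236.0, 54.0]), (29, [487.0, -306.0, 54.0]), (32, [464.0, -233.0, 54.0]), (29, [461.0, -305.0, 53.0])]
58 75 [(37, [595.0, -241.0, 62.0]), (40, [592.0, -311.0, 62.0]), (31, [560.0, -240.0, 62.0]), (32, [557.0, -308.0, 62.0]), (37, [497.0, -235.0, 62.0]), (39, [493.0, -306.0, 62.0]), (9, [478.0, -206.0, 65.0]), (36, [458.0, -235.0, 63.0]), (38, [455.0, -303.0, 62.0])]
scene wide 224 ztop 141.5 mid [538.4 102.5] len 127.0 thick 8.9 yaw -14.17
scene narrow 281 ztop 141.3 mid [554.7 295. ] len 82.8 thick 10.0 yaw -4.84
scene filled 107 ztop 141.7 mid [ 480.2 -267.8] len 124.8 thick 9.5 yaw -3.12
```

View pics/crop.png

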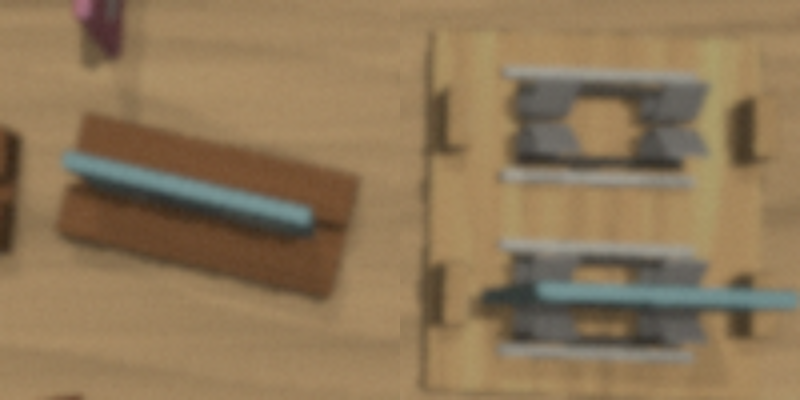

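The crop shows the blue-green panel standing in its brown block, and beside it the rack's empty upper slot with the clips clear. The choice holds. The mean of the two views puts the wide panel at (536,102) with yaw -14°, and the slot at about (577,-275) with yaw -3°.

I'll turn the tool first, then traverse.

Call:
apply_moves --targets '[[[0, 0, 0], -9.2, 1], [[0, 0, 0], -9.2, 1], [[0, 0, 0], -9.2, 1], [[0, 0, 0], -9.3, 1], [[0, 0, 0], -9.3, 1], [[0, 0, 0], -9.3, 1], [[0, 0, 0], 0, 1]]' --grip_force 50

```text
clock: 1.62
tool_pos: [192.6, -515.2, 302.7]
ee_rot: [-0.0, 0.788, 0.615, 0.0]
wrist_force: [-0.2, 1.3, -0.3]
width: 93.1
gripper_force: 0.0
```

Call:
apply_moves --targets '[[[45, 12, 0], 0, 1], [[45, 12, 0], 0, 1], [[45, 12, 0], 0, 1], [[45, 12, 0], 0, 1], [[45, 12, 0], 0, 1], [[45, 12, 0], 0, 1], [[45, 12, 0], 0, 1], [[45, 12, 0], 0, 1]]'

```text
clock: 2.62
tool_pos: [373.4, -187.7, 303.0]
ee_rot: [0.0, 0.789, 0.614, 0.0]
wrist_force: [0.4, 0.4, -0.1]
width: 92.9
gripper_force: 0.0
```

Call:
apply_moves --targets '[[[45, 12, 0], 0, 1], [[45, 12, 0], 0, 1], [[45, 12, 0], 0, 1], [[45, 12, 0], 0, 1], [[45, 12, 0], 0, 1], [[45, 12, 0], 0, 1], [[45, 12, 0], 0, 1], [[0, 0, 0], 0, 1]]'

```text
clock: 3.62
tool_pos: [531.4, 98.7, 302.4]
ee_rot: [-0.0, 0.788, 0.616, 0.0]
wrist_force: [-0.1, -0.5, -0.1]
width: 93.1
gripper_force: 0.0
```

Call:
apply_moves --targets '[[[4, 4, 0], 0, 1], [[0, 0, 40], 0, 1], [[0, 0, 40], 0, 1], [[0, 0, 40], 0, 1], [[0, 0, 20], 0, 1], [[0, 0, 0], 0, 1]]'

```text
clock: 4.38
tool_pos: [534.3, 98.0, 161.4]
ee_rot: [-0.001, 0.789, 0.615, -0.002]
wrist_force: [0.7, 0.7, 1.0]
width: 93.0
gripper_force: 0.0
```

```bash
cat > snap.py <<'E'
import sys
from h import *
t=sys.argv[1]
p=arm.capture("scene");q=arm.capture("top")
np.savez("s_"+t+".npz",X=cloud(p),**p);np.savez("t_"+t+".npz",X=cloud(q),**q)
a=cv2.resize(p["img"][90:270,150:350],(660,594));cv2.imwrite(f"pics/{t}.png",a)
print(arm.read_state()["wrist_force"])
E
python3 snap.py pre
```

```text
[0.60979823 0.94300703 0.49807806]
```

View pics/pre.png

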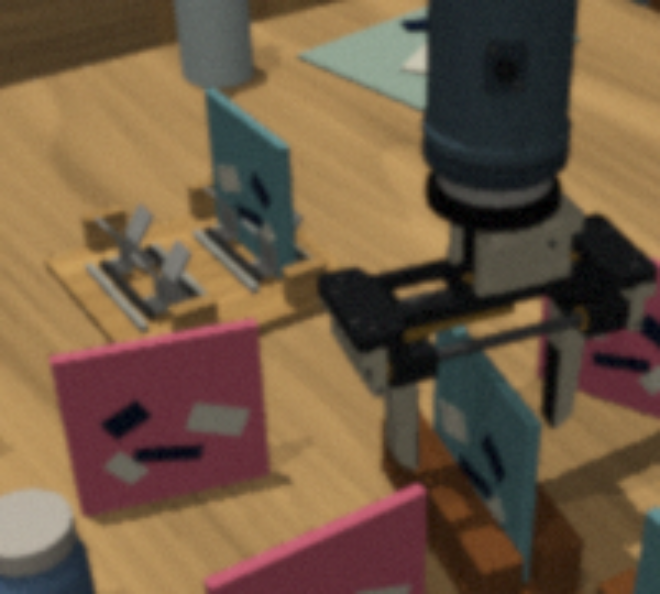

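The gripper straddles the blue-green panel at about crop (485,450), with one finger on each face. I'll nudge it to centre and close gently first.

Call:
apply_moves --targets '[[[4, 1, 0], 0, 1], [[0, 0, 0], 0, -1], [[0, 0, 0], 0, -1], [[0, 0, 0], 0, -1], [[0, 0, 0], 0, -1], [[0, 0, 0], 0, -1], [[0, 0, 0], 0, -1]]' --grip_force 6

```text
clock: 5.35
tool_pos: [537.4, 102.8, 162.7]
ee_rot: [-0.0, 0.788, 0.616, -0.0]
wrist_force: [-0.1, 0.3, 0.4]
width: 37.5
gripper_force: 0.0
```

Call:
apply_moves --targets '[[[0, 0, 0], 0, -1], [[0, 0, 0], 0, -1], [[0, 0, 0], 0, -1], [[0, 0, 0], 0, -1], [[0, 0, 0], 0, -1], [[0, 0, 0], 0, -1]]'

```text
clock: 6.1
tool_pos: [537.4, 102.8, 162.8]
ee_rot: [0.0, 0.788, 0.616, 0.0]
wrist_force: [-0.0, 0.1, -0.2]
width: 9.2
gripper_force: 6.0
```

Centred with no side force. Now I'll firm up the grip and lift slowly at first.

Call:
apply_moves --targets '[[[0, 0, 0], 0, -1], [[0, 0, 0], 0, -1], [[0, 0, -5], 0, -1], [[0, 0, -15], 0, -1], [[0, 0, -25], 0, -1], [[0, 0, -30], 0, -1], [[0, 0, -40], 0, -1], [[0, 0, -40], 0, -1]]' --grip_force 55

```text
clock: 7.1
tool_pos: [537.0, 102.8, 319.9]
ee_rot: [0.0, 0.788, 0.616, 0.0]
wrist_force: [1.0, 0.5, -3.5]
width: 9.2
gripper_force: 55.0
```

Call:
apply_moves --targets '[[[0, 0, 0], -5.5, -1], [[0, 0, 0], -5.5, -1], [[-47, 7.5, 0], 0, -1], [[-47, 7.5, 0], 0, -1], [[-47, 7.5, 0], 0, -1], [[-47, 7.5, 0], 0, -1], [[-47, 7.5, 0], 0, -1], [[-47, 7.5, 0], 0, -1]]'

```text
clock: 8.1
tool_pos: [567.4, -182.6, 318.8]
ee_rot: [0.0, 0.725, 0.688, 0.0]
wrist_force: [-0.1, 0.2, -2.7]
width: 9.0
gripper_force: 55.0
```

Call:
apply_moves --targets '[[[-47, 7.5, 0], 0, -1], [[-46, 7.5, 0], 0, -1], [[0, 0, 0], 0, -1], [[0, 0, 0], 0, -1]]'

```text
clock: 8.6
tool_pos: [577.4, -274.6, 318.0]
ee_rot: [-0.0, 0.726, 0.688, 0.0]
wrist_force: [-0.3, -0.6, -2.2]
width: 8.8
gripper_force: 55.0
```

```bash
python3 snap.py over
python3 - <<'E'
from h import *
s=arm.read_state();print(s["tool_pos"],s["ee_rot"],s["width"])
for n in"st":
    p=dict(np.load(n+"_over.npz"));X=p["X"];im=p["img"].astype(int)
    blue=im[...,0]>im[...,2]+5
    m=blue&(X[...,2]>165)&(X[...,2]<300)&(abs(X[...,0]-577)<40)&(abs(X[...,1]+275)<95)
    P=X[m]
    if len(P)>30:
        u=np.linalg.svd(P-P.mean(0),full_matrices=False)[2][2];print(n,len(P),"normal",u.round(3),np.percentile(P,[1,50,99],axis=0).round(1).tolist())
    for b in((558,598),):
        m=(X[...,2]>50)&(X[...,2]<70)&(abs(X[...,0]-577)<35)&(abs(X[...,1]+275)<70);print(m.sum(),np.percentile(X[m],[1,50,99],axis=0).round(1).tolist() if m.sum() else"")
E
```

```text
[ 0.04391608  1.30747113 -3.62960335]
[ 577.60970405 -273.63533751  318.1737856 ] [-1.48155783e-04  7.25016831e-01  6.88731113e-01  1.65355743e-04] 8.822667266843979
s 769 normal [ 0.999 -0.037  0.007] [[576.5, -333.7, 173.0], [582.4, -239.9, 227.8], [585.3, -210.2, 296.6]]
110 [[556.3, -320.6, 50.4], [565.5, -249.5, 58.2], [599.6, -227.0, 64.7]]
t 325 normal [-0.998  0.06   0.029] [[571.3, -268.2, 188.5], [574.2, -228.6, 271.4], [580.0, -210.5, 298.6]]
177 [[554.5, -321.3, 50.2], [565.0, -248.0, 57.4], [597.6, -228.0, 66.1]]
```

View pics/over.png

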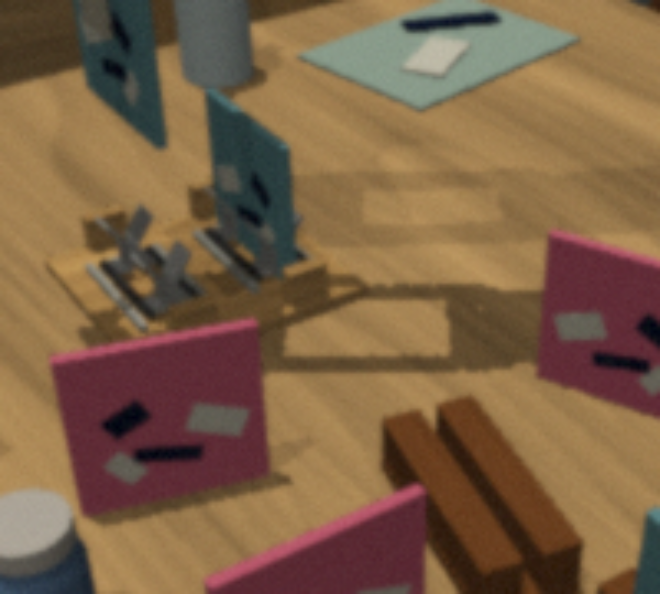

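The panel hangs upright over the far slot at crop (125,60), lined up with the clips at (145,240). Lowering.

Call:
apply_moves --targets '[[[0, 0, 35], 0, -1], [[0, 0, 35], 0, -1], [[0, 0, 22], 0, -1], [[0, 0, 8], 0, -1], [[0, 0, 8], 0, -1], [[0, 0, 4], 0, -1]]'

```text
clock: 9.45
tool_pos: [578.0, -274.7, 206.3]
ee_rot: [0.001, 0.725, 0.689, 0.0]
wrist_force: [-0.1, 0.1, -3.2]
width: 8.9
gripper_force: 55.0
```

Call:
apply_moves --targets '[[[0, 0, 4], 0, -1], [[0, 0, 4], 0, -1], [[0, 0, 4], 0, -1], [[0, 0, 4], 0, -1]]'

```text
clock: 9.95
tool_pos: [578.6, -275.3, 192.9]
ee_rot: [0.002, 0.725, 0.688, 0.001]
wrist_force: [-2.5, 2.8, 17.4]
width: 8.9
gripper_force: 55.0
```

Call:
apply_moves --targets '[[[0, -0.5, 2], 0, -1], [[0, 0, 2], 0, -1]]' --grip_force 60

```text
clock: 10.2
tool_pos: [577.9, -275.4, 187.5]
ee_rot: [0.002, 0.725, 0.688, 0.0]
wrist_force: [-0.8, -0.3, 4.5]
width: 8.7
gripper_force: 60.0
```

Call:
apply_moves --targets '[[[0, 0, 4], 0, -1], [[0, 0, 4], 0, -1], [[0, 0, 4], 0, -1], [[0, 0, 4], 0, -1]]'

```text
clock: 10.7
tool_pos: [577.2, -274.8, 169.3]
ee_rot: [-0.0, 0.725, 0.688, 0.0]
wrist_force: [-0.2, 0.4, 2.7]
width: 8.6
gripper_force: 60.0
```

Call:
apply_moves --targets '[[[0, 0, 3], 0, -1], [[0, 0, 2], 0, -1]]'

```text
clock: 10.95
tool_pos: [577.2, -274.7, 164.5]
ee_rot: [-0.0, 0.725, 0.688, 0.0]
wrist_force: [0.6, 1.1, 3.8]
width: 8.7
gripper_force: 60.0
```

Call:
apply_moves --targets '[[[0, 0, 1], 0, -1], [[0, 0, 1], 0, -1]]'

```text
clock: 11.2
tool_pos: [577.2, -274.7, 162.8]
ee_rot: [-0.0, 0.725, 0.688, 0.0]
wrist_force: [0.4, 0.3, 3.4]
width: 8.7
gripper_force: 60.0
```

Call:
apply_moves --targets '[[[0, 0, 1], 0, -1]]'

```text
clock: 11.32
tool_pos: [577.2, -274.7, 162.8]
ee_rot: [0.0, 0.725, 0.688, 0.0]
wrist_force: [-2.7, 2.6, 13.8]
width: 8.8
gripper_force: 60.0
```

Floor contact at the expected height: TCP stopped at 162.8 while the force rose. One small firm push, then I'll check.

Call:
apply_moves --targets '[[[0, 0, 0.5], 0, -1], [[0, 0, 0], 0, -1]]'

```text
clock: 11.58
tool_pos: [577.2, -274.7, 162.8]
ee_rot: [0.0, 0.725, 0.688, 0.0]
wrist_force: [-2.1, 2.3, 12.1]
width: 9.0
gripper_force: 60.0
```

```bash
python3 snap.py down
python3 - <<'E'
from h import *
print(arm.read_state()["tool_pos"])
for n in"st":
    p=dict(np.load(n+"_down.npz"));X=p["X"];im=p["img"].astype(int)
    blue=im[...,0]>im[...,2]+5
    for nm,x in(("new",577),("filled",478)):
        m=blue&(X[...,2]>90)&(X[...,2]<152)&(abs(X[...,0]-x)<20)&(abs(X[...,1]+272)<75)
        P=X[m];print(n,nm,len(P),np.percentile(P,[1,50,95,98],axis=0).round(1).tolist() if len(P) else "")
E
```

```text
[-2.45687225  1.62011117 12.02201242]
[ 577.18141246 -274.69940167  162.75014252]
s new 220 [[574.5, -270.5, 90.3], [582.6, -233.8, 121.2], [584.5, -211.8, 141.4], [584.7, -210.4, 141.8]]
s filled 407 [[477.2, -324.5, 90.6], [482.0, -255.3, 117.6], [485.5, -206.1, 141.1], [486.0, -205.1, 141.7]]
t new 163 [[571.6, -252.0, 90.3], [574.5, -228.5, 139.2], [581.6, -211.6, 143.4], [582.2, -211.3, 144.7]]
t filled 55 [[473.9, -221.9, 91.6], [478.6, -208.2, 138.8], [483.3, -205.1, 144.0], [483.4, -205.0, 144.3]]
```

View pics/down.png

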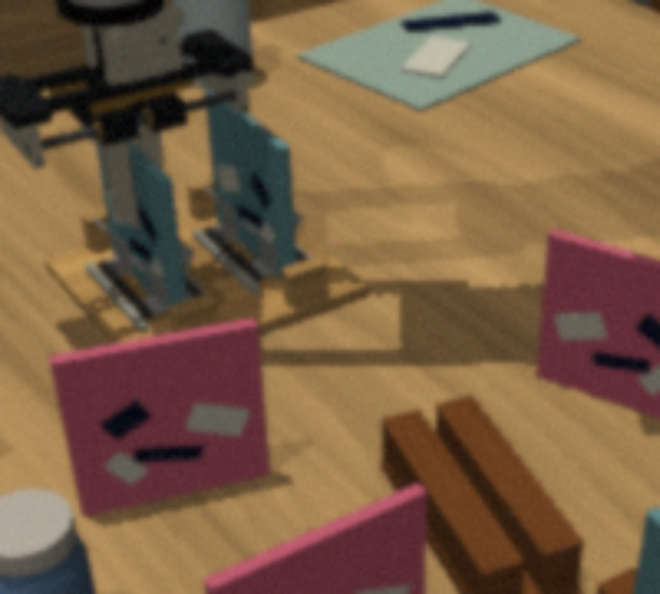

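The new panel at crop (155,230) stands beside the filled one at (250,190), and their tops are at the same height in both views, so it is seated. Releasing and lifting away.

Call:
apply_moves --targets '[[[0, 0, 0], 0, 0], [[0, 0, 0], 0, 0], [[0, 0, 0], 0, 0], [[0, 0, 0], 0, 0], [[0, 0, 0], 0, 0], [[0, 0, 0], 0, 0]]'

```text
clock: 12.42
tool_pos: [577.2, -274.8, 161.2]
ee_rot: [-0.0, 0.725, 0.688, 0.0]
wrist_force: [0.2, -0.4, 0.3]
width: 46.8
gripper_force: 0.0
```

Call:
apply_moves --targets '[[[0, 0, -5], 0, 0], [[0, 0, -15], 0, 0], [[0, 0, -30], 0, 0], [[0, 0, -40], 0, 0], [[0, 0, -40], 0, 0], [[0, 0, 0], 0, 0], [[0, 0, 0], 0, 0]]'

```text
clock: 13.3
tool_pos: [577.0, -274.6, 291.6]
ee_rot: [0.0, 0.725, 0.688, 0.0]
wrist_force: [-0.1, 0.1, -0.3]
width: 46.3
gripper_force: 0.0
```

```bash
python3 snap.py end
python3 - <<'E'
from h import *
p=dict(np.load("s_end.npz"));X=p["X"];im=p["img"].astype(int)
blue=im[...,0]>im[...,2]+5
for nm,x,y in(("new",577,-272),("filled",478,-272),("narrow",553,294)):
    m=blue&(X[...,2]>70)&(X[...,2]<152)&(abs(X[...,0]-x)<20)&(abs(X[...,1]-y)<75)
    print(nm,m.sum(),np.percentile(X[m],[1,50,98],axis=0).round(1).tolist())
E
```

```text
[ 0.33079124  0.7248302  -0.14368801]
new 503 [[573.9, -330.6, 70.7], [581.4, -258.0, 111.8], [584.7, -211.1, 141.7]]
filled 546 [[475.2, -326.3, 71.4], [482.1, -254.9, 111.1], [485.7, -204.3, 141.6]]
narrow 1282 [[548.5, 255.2, 70.9], [556.9, 301.1, 113.6], [560.6, 336.1, 141.6]]
```

View pics/end.png

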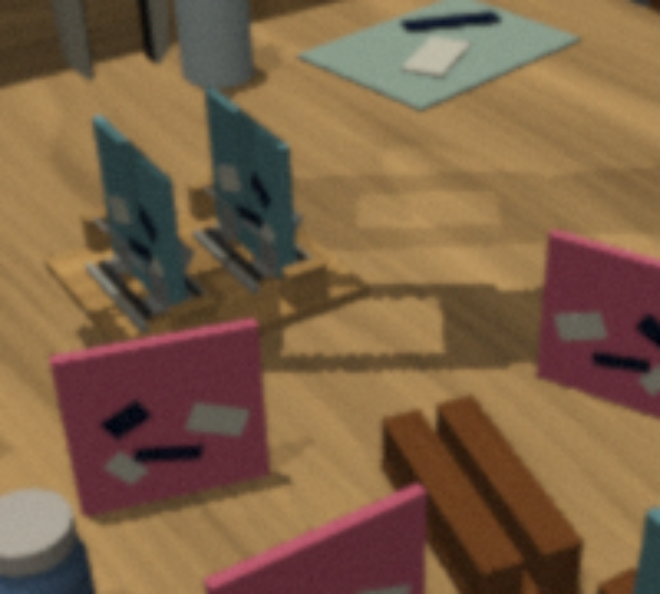

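The panel at crop (140,210) stands seated and parallel to its neighbour. The gripper is clear, and the narrow panel has not moved.

```bash
python3 -c "
from station import arm
print(arm.sign_off())"
```

```text
the job is handed in; nothing more can be done
None
```

The wider panel is seated on the floor of the empty slot and released; its top is level with the panel already in the rack, the narrower one still stands in its block, and the job was handed in at about 13 s.

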